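# Open the long pen case by its press-and-slide lid

### The job

Open the longer of the two flat sliding-lid cases on the desk so that the marker inside can be reached: press the tab on its lid down and, keeping it down, slide the lid along its rails towards the tab's end of the case (roughly towards you), as far as it goes, then let go. Leave the shorter case shut.

Things in the scene. Friction and masses are not known exactly. Their poses are not given: they have to be found in the camera images.
- long_tab_top (a point): Centre of the top face of the longer case's release tab: grey pad 36x36 mm on the lid's front end, 33 mm from the case's end, 13 mm proud of the lid; 53 mm above the desk when up. Ribs 3.5 mm high along its front and rear edges leave 30 mm clear for a fingertip. Axes: x along the case, from tab to rear; y across; z up. The lid slides along -x, carrying this point.
- long_lid (a joint): Slide of the longer case's lid, m: 0 shut, 0.060 at its open stop. The case: flat grey box, white lid, 200 mm long, 72 wide, 44 high at its side rails (lid top 40), fixed to the desk, tab end nearer the robot. Friction about 1.5 N; the lid stays where it is left; with the tab up it is locked at about 0.002.
- long_tab (a joint): How far the longer case's tab is pressed down, m: 0 up, 0.010 at its bottom stop. Sprung: about 2 N to start it, 4 N at 0.004, 7 N at the bottom; springs up when let go. Frees the lid at about 0.0035; must stay at least 0.004 deep until the lid has slid 0.022; after that it may come up.
- short_lid (a joint): Slide of the shorter case's lid, m: 0 shut. A bystander, made like the longer case but only 130 mm long; it lies beside it, on either side.

How it is judged:
On the way:
1. the tab of the longer case is held down while its lid starts to slide (value of joint long_tab above 0.0025 m and value of joint long_lid between 0.004 and 0.022 m), for 0.04 s.
At the end, for the whole second after the job is handed in: the lid of the longer case is slid open to within 15 mm of its stop (more than 45 of 60 mm), its tab has sprung up again (pressed less than 2 mm), and the shorter case is shut (lid within 4 mm) (value of joint long_lid above 0.045 m and value of joint long_tab below 0.002 m and value of joint short_lid below 0.004 m); the robot touches nothing.
It fails at once if the lid of the shorter case is slid open by more than 10 mm (value of joint short_lid above 0.01 m).
It also fails if it takes over 24 s, if anything falls off the work surface, if the arm or the gripper's body presses on something with over 40 N, if the wrist force passes 120 N, or if a joint passes its speed limit or range.

### The arm

A 7-joint arm with a two-finger parallel gripper is mounted at the origin on a cart in front of the work surface, level with it; the furniture and walls round the work are solid. World frame = base frame: x ahead of the robot, y to its left, z up, the work surface at z = 0. Lengths are in m, angles in rad, forces in N, time in s.
With the tool pointing down it reaches from about 0.425 to 0.925 m from the base axis. Payload 6.8 kg.
Tool frame: the origin (TCP) lies at the very end of the fingers, on their centre line; the grasp point (between the pads) lies 19 mm behind it; z points along the fingers, y is the line along which they close (so a half turn about z gives the same grasp; the last joint's range is limited). The gripper opens to 85 mm and grips with 20 to 120 N. Pads are 22 mm wide; open, the fingers measure 114 mm over their backs; the gripper's body (76 mm by 85 mm) begins 54 mm behind the grasp point. The pads swing forward as they close: fully open they stand 13 mm farther back than shut.
Start: joints at [-1.39, 0.477, 0.022, 1.555, -0.011, 1.109, -0.083], TCP at [0.192, 0.647, 0.231] pointing down, gripper open.
Joint ranges: [-2.96, 2.96], [-0.34, 2.1], [-1.41, 1.46], [0.24, 2.44], [-1.37, 4.51], [0.17, 1.92], [-2.96, 2.96]. Speed limits (rad/s): [2.39, 2.39, 3.14, 3.14, 3.14, 3.14, 3.14].

### API

Orientations are given as a rotation vector (axis times angle).
In Python, from bench import r gives the robot as it stands.
- The arm moves only by the tool play_rows, never from a script. Its argument "targets" is text: rows parted by semicolons, each of 5 numbers parted by spaces: the closure, from -1 (fully open) to 1 (shut), then the shift along the tool's x, y, z in m, then the turn about the tool's z in rad. In form: gripper dx dy dz spin; .... A call has 1 to 8 rows; each row is the pose to reach, as a shift and turn from the pose commanded when the call began, along the tool's axes at that moment; what a row does not reach only later rows make up. A row lasts 1/12 s, in which the tool goes at most 41.7 mm and 7.16 degrees, less where a joint would pass 70% of its speed; a pose out of reach is approached as far as the arm can. A call with a gripper value outside its range is refused whole. The fingers move at their own pace and stop on an object; "squeeze" is the grip in N (left out, the last holds). Time passes only in rows, so rows that repeat a pose let the fingers close. It gives the time, the measured TCP pose, the force, the opening and the grip force at its end, in the units of the state.
- r.get_obs(): the state, without advancing time (a new reading comes with each control period).
- r.grab_frame(name): name is "scene" or "top" or "wrist"; returns the picture (480x640x3 uint8, red, green, blue); there is no depth.
- r.camera_info(name): a dict with "fov_y" (degrees; the focal length in pixels is half the picture's height over the tangent of half this angle, whatever the lens; pixels are square), "cx", "cy" (the principal point, pixels), "position" and "rotation" of the camera in the world. Camera axes: x right, y down, z forward; pixel columns grow to the right and rows downward; lengths in m; the calibration is good to about 2 mm. A picture is of the moment at which its call begins: read the wrist's pose just before it. camera_info takes no time and is no camera call; for the wrist camera it gives the pose at the moment of the call.
- r.hand_in(): hands the job in; it is judged then, once.
The state is a dict: "clock": time; "joints": joint angles; "qvel": joint speeds; "tau": joint torques, N m; "tcp_pos": TCP position; "orientation": TCP orientation; "contact_force": force on the tool from outside, world axes, zero at the start; "moment": the same for the moment, N m; "grip_width": finger opening in m; "gripper_force": force on a finger pad.
Only numpy, scipy, OpenCV 4.12 (cv2) and the standard library are available. Lean on these libraries where they do the work, as an engineer would, in place of code of your own. Each camera call takes 0.05 s, during which the arm holds its last target. There are 200 camera calls.

## Working session

There is one attempt and no reset: what is moved stays moved. The work goes in short steps, Python scripts to look and compute and a tool call to move; the robot and the scene stay as the last step left them, time stands still between calls to the robot, and variables do not carry over. Pictures are saved under pics/ and viewed, at most 10 in all, crops included, and the job is handed in when it is done.

Besides the shell and the picture viewer there is one more tool, called after ">>>" by a JSON object that holds its "op" and its "data", one argument or row to a line. play_rows: Moves the arm, as the interface text tells. Its arguments: {"type":"object","properties":{"targets":{"type":"string"},"squeeze":{"type":"number"}},"required":["targets"]}

```bash
mkdir -p pics; python3 - <<'E'
from bench import r
import cv2
for n in("scene","top"):
    cv2.imwrite(f"pics/{n}1.png",r.grab_frame(n)[:,:,::-1]); print(n,r.camera_info(n))
o=r.get_obs();print(o)
E
```

```text
scene {'fov_y': 43.20220058273587, 'cx': 306.02116027112976, 'cy': 240.41381648699536, 'position': array([-0.02098876, -0.21717438,  0.65113025]), 'rotation': array([-1.98214444,  1.29489115, -0.56804841])}
top {'fov_y': 52.64482392770326, 'cx': 320.23941957254783, 'cy': 241.56175017892036, 'position': array([0.35561361, 0.06444459, 0.92769793]), 'rotation': array([-2.06584659,  2.14529312, -0.23942278])}
{'clock': 0.1, 'joints': array([-1.39009865,  0.47773396,  0.02229714,  1.55633103, -0.0114717 ,
        1.10933341, -0.08311304]), 'qvel': array([ 0.00076116, -0.00112799,  0.0001332 , -0.0034695 , -0.00059398,
        0.0007498 , -0.00077387]), 'tau': array([ 4.03631202e-03, -5.97764754e+01,  1.61358029e+00, -2.81957674e+01,
        1.28367136e-02,  4.99302201e-03, -3.54664735e-05]), 'tcp_pos': array([0.19207865, 0.6465348 , 0.2304201 ]), 'orientation': array([-4.51957086e-01, -3.10879553e+00,  2.62957612e-03]), 'contact_force': array([ 0.33132438,  0.29617216, -0.99496471]), 'moment': array([-0.02954989,  0.03291205,  0.00876432]), 'gripper_force': 0.0, 'grip_width': 0.08542628935996588}
```

View pics/top1.png

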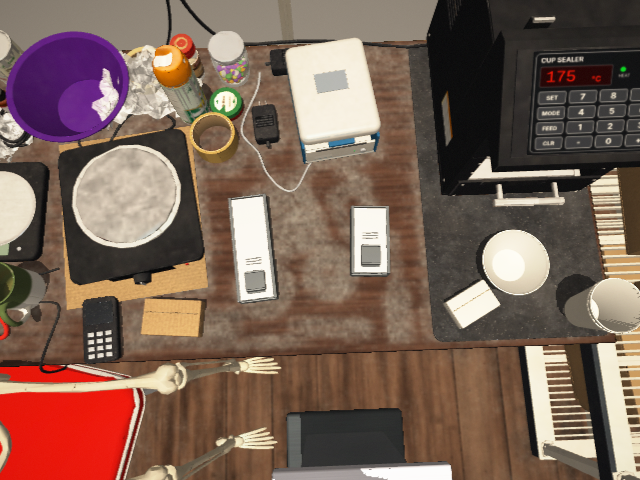

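View pics/scene1.png

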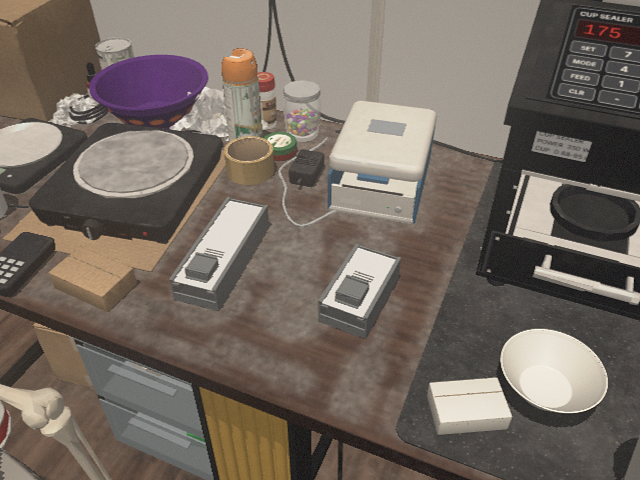

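Both views show the long case on the left: its tab is at about (256,280) in top and (202,266) in scene. The short case is to the right, with its tab at (370,255) in top.

```bash
cat > h.py <<'E'
import numpy as np, cv2
from scipy.spatial.transform import Rotation as R
def ray(c,p):
    f=240/np.tan(np.radians(c["fov_y"]/2)); 
    d=R.from_rotvec(c["rotation"]).apply([(p[0]-c["cx"])/f,(p[1]-c["cy"])/f,1]); return np.array(c["position"]),d/np.linalg.norm(d)
def plane(c,p,z):
    o,d=ray(c,p); return o+d*(z-o[2])/d[2]
def tri(rs):
    A=sum(np.eye(3)-np.outer(d,d) for o,d in rs); b=sum((np.eye(3)-np.outer(d,d))@o for o,d in rs)
    x=np.linalg.solve(A,b); return x,[np.linalg.norm(np.cross(x-o,d)) for o,d in rs]
E
python3 - <<'E'
import cv2,numpy as np
a=cv2.imread("pics/top1.png")[180:315,215:295]; b=cv2.imread("pics/scene1.png")[190:315,165:280]
cv2.imwrite("pics/c.png",np.hstack([cv2.resize(a,None,fx=4,fy=4,interpolation=0),cv2.copyMakeBorder(cv2.resize(b,None,fx=4,fy=4,interpolation=0),0,40,0,0,0)])[:, :800])
g=cv2.imread("pics/top1.png",0); print(g[266:304:1,250:262:3].T)
g=cv2.imread("pics/scene1.png",0); print(g[248:290:1,196:210:4].T)
E
```

```text
[[249 249 249 249 249 189 157 148 147 149 149 150 149 149 149 150 151 152
  152 152 152 151 153  96 175  68 148 131 248 249 249 249 251 171  96 179
   75 127]
 [249 249 249 249 136 168  74 144 149 148 148 149 150 151 149 150 151 152
  153 152 153 153 153 142 114  93 150 214 249 249 249 249 251 169 144  89
   57 124]
 [249 249 249 249 143 175 125 148 148 148 149 151 149 150 152 152 152 153
  151 152 153 154 111 179  71 105 145 249 249 249 249 249 226 107 175  71
  103 118]
 [249 249 249 249 178 121 147 148 148 150 149 150 152 151 152 152 153 154
  153 154 154 153 148 159  73 149 137 249 249 250 250 251 106 127 137  83
  120 119]]
[[190 227 224 223 156 115  88 118 130 126 125 125 129 129 129 130 127 126
  127 128 125 113 138 100  92  98  90  92  91  90 119 118 121 228 221 221
  222 224 208  85  77  78]
 [220 222 220 223 225 140 112  90 131 124 128 129 131 126 126 127 127 126
  124 125 130 128 118 137  91  83  96  89  87  91  87 119 117 109 231 222
  220 222 223 209  90  77]
 [222 222 205 214 199 106 149 110  91 133 131 126 128 121 129 126 130 127
  130 128 125 126 128 119 130  93  91  83  90  88  87  88 119 118 100 228
  222 221 220 224 208  88]
 [184 118 230 122 197 193 115 132 106  94 131 131 127 126 129 127 129 128
  129 127 127 126 132 126 123 105  85  73  73  73  76  75 104 199 226 222
  221 220 220 221 223 205]]
```

View pics/c.png

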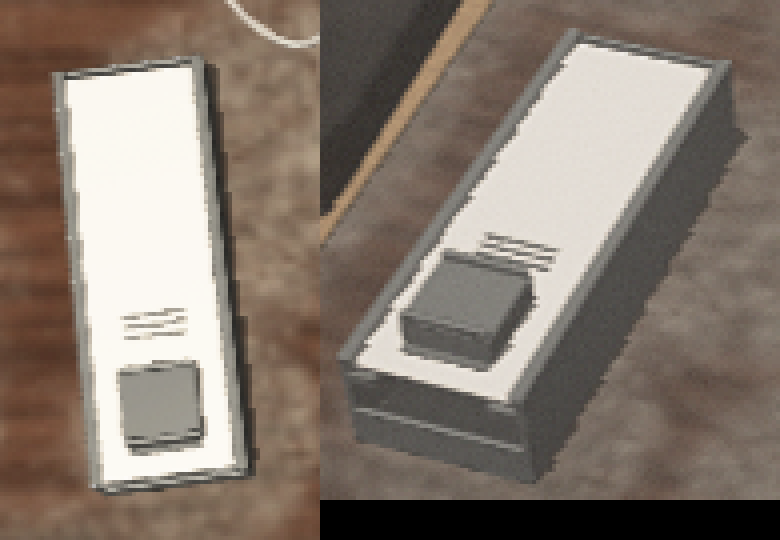

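```bash
python3 - <<'E'
from bench import r
from h import *
T=r.camera_info("top");S=r.camera_info("scene")
t=lambda x,y:(215+x/4-.5,180+y/4-.5); s=lambda x,y:(165+(x-320)/4-.5,190+y/4-.5)
ct=np.array([(118,368),(200,362),(202,438),(127,445)]); cs=np.array([(442,256),(533,272),(497,340),(401,318)])
pts=[tri([ray(T,t(*a)),ray(S,s(*b))]) for a,b in zip(ct,cs)]
for p in pts: print(p)
print("centre",np.mean([p[0] for p in pts],0), plane(T,t(*ct.mean(0)),.053),plane(S,s(*cs.mean(0)),.053))
for a,b in (((66,80),(100,480)),((194,68),(236,466))):
    A,B=plane(T,t(*a),.04),plane(T,t(*b),.04);d=A-B;print(A,B,np.linalg.norm(d),np.arctan2(d[1],d[0]))
for a,b in (((572,40),(350,355)),((728,65),(520,402))):
    A,B=plane(S,s(*a),.044),plane(S,s(*b),.044);d=A-B;print(A,B,np.linalg.norm(d),np.arctan2(d[1],d[0]))
o=r.get_obs();print(R.from_rotvec(o["orientation"]).as_matrix().round(3))
E
```

```text
(array([0.50194409, 0.19855855, 0.05224523]), [np.float64(0.0008091668299762256), np.float64(0.0008091668299761496)])
(array([0.50249176, 0.16032551, 0.05797164]), [np.float64(0.0005589919784017043), np.float64(0.0005589919784017719)])
(array([0.4696553 , 0.15861834, 0.05392983]), [np.float64(0.0015356233310262197), np.float64(0.0015356233310263488)])
(array([0.46664983, 0.19391216, 0.05409631]), [np.float64(0.00028539352600792737), np.float64(0.0002853935260080235)])
centre [0.48518524 0.17785364 0.05456075] [0.48537268 0.17800761 0.053     ] [0.48627611 0.1787542  0.053     ]
[0.64479345 0.2241974  0.04      ] [0.45305693 0.20815874 0.04      ] 0.19240616300222618 0.08345519570688825
[0.64849902 0.16294653 0.04      ] [0.45710711 0.14599483 0.04      ] 0.19214115198674256 0.08834012142958918
[0.64115883 0.22501879 0.044     ] [0.45161316 0.20753872 0.044     ] 0.190349977984935 0.09196080220874434
[0.65158645 0.15892789 0.044     ] [0.45561549 0.14060822 0.044     ] 0.19682537880257855 0.09321065181626634
[[-0.959  0.285 -0.   ]
 [ 0.285  0.959 -0.002]
 [-0.    -0.002 -1.   ]]
```

```bash
cat >> h.py <<'E'
def delta(o,p,yaw):
    M=R.from_rotvec(o["orientation"]).as_matrix(); d=M.T@(np.array(p)-o["tcp_pos"])
    a=np.arctan2(M[1,0],M[0,0]); s=-((yaw-a+np.pi)%(2*np.pi)-np.pi); return d.round(4),round(s,4)
E
python3 - <<'E'
from bench import r
from h import *
print(delta(r.get_obs(),[.4858,.178,.13],np.pi+.088))
E
```

```text
(array([-0.415 , -0.3653,  0.1011]), np.float64(-0.3767))
```

>>> {"op": "play_rows", "data": {
  "targets": "1 -0.415 -0.365 0 -0.377; 1 -0.415 -0.365 0 -0.377; 1 -0.415 -0.365 0 -0.377; 1 -0.415 -0.365 0 -0.377; 1 -0.415 -0.365 0 -0.377; 1 -0.415 -0.365 0 -0.377; 1 -0.415 -0.365 0 -0.377; 1 -0.415 -0.365 0 -0.377",
  "squeeze": 20
}}

```text
clock: 0.77
tcp_pos: [0.37, 0.3626, 0.2311]
orientation: [0.139, -3.138, 0.0]
contact_force: [1.1, 0.9, 0.0]
grip_width: -0.0002
gripper_force: 0.0
```

```bash
python3 - <<'E'
from bench import r
from h import *
o=r.get_obs();print(o["clock"],o["tcp_pos"],o["grip_width"],delta(o,[.4858,.178,.13],np.pi+.088))
E
```

```text
0.7667 [0.37001752 0.36262763 0.23111338] -0.0001697496004276968 (array([-0.0991, -0.1941,  0.1011]), np.float64(0.0003))
```

>>> {"op": "play_rows", "data": {
  "targets": "1 -0.099 -0.194 0.1 0; 1 -0.099 -0.194 0.1 0; 1 -0.099 -0.194 0.1 0; 1 -0.099 -0.194 0.1 0; 1 -0.099 -0.194 0.1 0; 1 -0.099 -0.194 0.1 0; 1 -0.099 -0.194 0.1 0; 1 -0.099 -0.194 0.1 0"
}}

```text
clock: 1.43
tcp_pos: [0.4852, 0.178, 0.1303]
orientation: [0.132, -3.137, 0.002]
contact_force: [-0.4, 1.5, 0.6]
grip_width: 0.0002
gripper_force: 0.0
```

```bash
python3 - <<'E'
from bench import r
from h import *
o=r.get_obs();print(o["clock"],o["tcp_pos"],o["contact_force"],delta(o,[.4858,.178,.13],np.pi+.088))
W=r.camera_info("wrist");print(W)
cv2.imwrite("pics/w1.png",r.grab_frame("wrist")[:,:,::-1])
E
```

```text
1.4333 [0.48518054 0.17803701 0.1303016 ] [-0.39255415  1.54992919  0.56476792] (array([-0.0006, -0.0001,  0.0003]), np.float64(-0.004))
{'fov_y': 63.418423840262435, 'cx': 326.82609226561505, 'cy': 233.97025258473624, 'position': array([0.41688472, 0.17311158, 0.2728903 ]), 'rotation': array([1.98930254, 2.16585457, 0.29553756])}
```

View pics/w1.png

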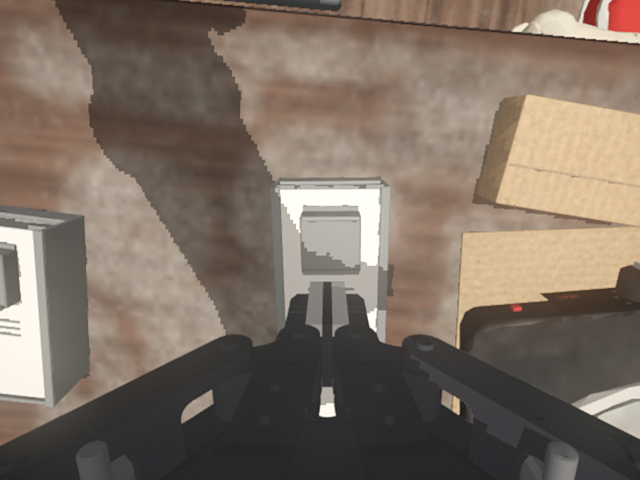

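The wrist view shows the tab's top face at about x 303–360, y 213–273, centred at (331.5,243). The band above it is the tab's front face.

```bash
python3 - <<'E'
from bench import r
from h import *
W=r.camera_info("wrist");o=r.get_obs()
for p in((331.5,213),(331.5,273),(303,243),(360,243),(331.5,243)): print(plane(W,p,.053).round(4))
c=tri([ray(W,(331.5,243)),ray(r.camera_info("top"),(254.9,280.1)),ray(r.camera_info("scene"),(201.6,263.6))]);print(c)
# lid edges for yaw
for a,b in (((275,188),(278,300)),((385,188),(383,300))):
    d=plane(W,b,.042)-plane(W,a,.042);print(np.arctan2(d[1],d[0]))
print(delta(o,[*c[0][:2],.065],np.pi+.088))
E
```

```text
[0.4655 0.1816 0.053 ]
[0.5025 0.185  0.053 ]
[0.4851 0.1664 0.053 ]
[0.4821 0.2001 0.053 ]
[0.4836 0.1832 0.053 ]
(array([0.48586264, 0.18037307, 0.05126236]), [np.float64(0.0033836406192467024), np.float64(0.002066983578765839), np.float64(0.0017981867560696277)])
0.07819370920549533
0.11043895599518488
(array([-0.0011,  0.0002,  0.0659]), np.float64(-0.0009))
```

>>> {"op": "play_rows", "data": {
  "targets": "1 0 0.002 0.035 0; 1 0 0.002 0.06 0; 1 0 0.002 0.07 0; 1 0 0.002 0.072 0; 1 0 0.002 0.074 0; 1 0 0.002 0.076 0; 1 0 0.002 0.078 0; 1 0 0.002 0.078 0"
}}

```text
clock: 2.15
tcp_pos: [0.4855, 0.1826, 0.054]
orientation: [-0.139, 3.137, 0.001]
contact_force: [-0.3, 0.0, 0.2]
grip_width: -0.0001
gripper_force: 0.0
```

>>> {"op": "play_rows", "data": {
  "targets": "1 0 0 0.002 0; 1 0 0 0.004 0; 1 0 0 0.006 0; 1 0 0 0.007 0; 1 0 0 0.007 0; 1 0 0 0.007 0"
}}

```text
clock: 2.65
tcp_pos: [0.4856, 0.1825, 0.0466]
orientation: [-0.138, 3.137, 0.001]
contact_force: [0.6, 1.0, 4.9]
grip_width: -0.0001
gripper_force: 2.5
```

>>> {"op": "play_rows", "data": {
  "targets": "1 0 0 0.0015 0; 1 0.004 0 0.0015 0; 1 0.008 0 0.0015 0; 1 0.012 0 0.0015 0; 1 0.016 0 0.0015 0; 1 0.02 0 0.0015 0; 1 0.024 0 0.0015 0; 1 0.028 0 0.0015 0"
}}

```text
clock: 3.32
tcp_pos: [0.458, 0.18, 0.0453]
orientation: [-0.138, 3.136, 0.001]
contact_force: [1.9, 0.3, 5.7]
grip_width: 0.0005
gripper_force: 2.8
```

>>> {"op": "play_rows", "data": {
  "targets": "1 0.006 0 0 0; 1 0.012 0 0 0; 1 0.018 0 0 0; 1 0.024 0 0 0; 1 0.029 0 0 0; 1 0.032 0 0 0; 1 0.034 0 0 0; 1 0.034 0 0 0"
}}

```text
clock: 3.98
tcp_pos: [0.4246, 0.1771, 0.0455]
orientation: [-0.138, 3.135, 0.002]
contact_force: [3.1, 1.2, 5.6]
grip_width: -0.0002
gripper_force: 2.8
```

>>> {"op": "play_rows", "data": {
  "targets": "1 0.001 0 0 0; 1 0.002 0 0 0; 1 0.003 0 0 0; 1 0.003 0 0 0"
}}

```text
clock: 4.32
tcp_pos: [0.4224, 0.1771, 0.0456]
orientation: [-0.138, 3.134, 0.002]
contact_force: [4.8, -0.0, 6.3]
grip_width: 0.0001
gripper_force: 2.7
```

>>> {"op": "play_rows", "data": {
  "targets": "1 -0.002 0 0 0; 1 -0.002 0 -0.008 0; 1 -0.002 0 -0.03 0; 1 -0.002 0 -0.07 0; 1 -0.002 0 -0.11 0; 1 -0.002 0 -0.11 0; 1 -0.002 0 -0.11 0"
}}

```text
clock: 4.9
tcp_pos: [0.423, 0.177, 0.157]
orientation: [-0.138, 3.135, 0.003]
contact_force: [-0.4, -1.1, -0.8]
grip_width: -0.0003
gripper_force: 0.0
```

```bash
python3 - <<'E'
from bench import r
import cv2,numpy as np
print(r.get_obs()["tcp_pos"])
a=r.grab_frame("top")[:,:,::-1];b=r.grab_frame("scene")[:,:,::-1]
cv2.imwrite("pics/e.png",np.hstack([cv2.resize(a[180:340,200:400],None,fx=2,fy=2),cv2.resize(b[180:340,130:330],None,fx=2,fy=2)]))
E
```

```text
[0.42303691 0.17703614 0.15695363]
```

View pics/e.png

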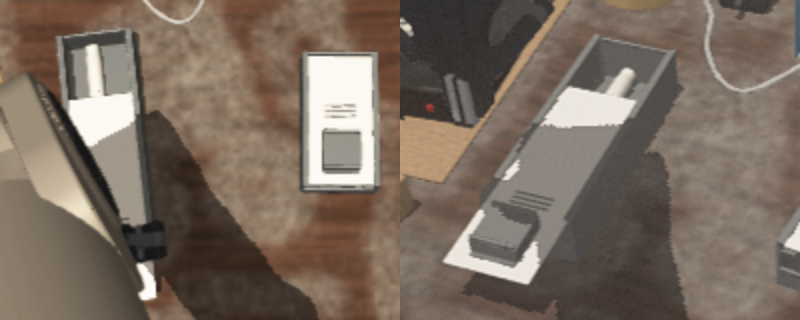

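The lid is open about 57–60 mm: in top, the gap runs from row 38 to 98 at about 1.05 px/mm, with the marker exposed. The tab stands up again, the short case is shut, and the arm is clear.

```bash
python3 -c "
from bench import r
print(r.hand_in())"
```

```text
the job is handed in; nothing more can be done
None
```

I opened the long case's lid to about its 60 mm stop and let the tab spring back up. The short case stayed shut, and I handed the job in with the arm clear; no verdict came back.

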